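Set out paint tins from light to dark

ROBOT

A 7-joint arm with a two-finger parallel gripper is mounted at the origin on the work surface. World frame = base frame: x ahead of the robot, y to its left, z up, the work surface at z = 0. Lengths are in m, angles in degrees, forces in N, time in s.
With the tool pointing down it reaches from about 0.375 to 0.925 m from the base axis. Payload 3.1 kg.
Tool frame: the origin (TCP) lies on the centre line of the jaws, within the pads' length; the fingertips stand 25 mm ahead of it and the grasp point (between the pads) lies 6 mm ahead of it (r.nose_length is the distance from the TCP to the fingertips, in m); z points along the fingers, y is the line along which they close (so a half turn about z gives the same grasp; the last joint's range is limited). The gripper opens to 85 mm and grips with 20 to 120 N. Pads are 22 mm wide; open, the fingers measure 114 mm over their backs; the gripper's body (76 mm by 85 mm) begins 54 mm behind the grasp point. The pads swing forward as they close: fully open they stand 13 mm farther back than shut.
Start: joints at [68.881, 21.939, 2.515, 91.553, -1.026, 66.532, -2.859], TCP at [0.174, -0.626, 0.256] pointing down, gripper open.
Joint ranges: [-149.38, 149.38], [-23.57, 123.04], [-84.95, 90], [0, 143.3], [-89.99, 269.99], [3.08, 112.72], [-163.45, 163.45]. Speed limits (degrees/s): [159.86, 159.86, 180, 180, 180, 180, 180].

INTERFACE

Orientations are given as [roll, pitch, yaw] about the fixed x, y, z axes, in that order (R = Rz(yaw) Ry(pitch) Rx(roll)).
In Python, from rig import r gives the robot as it stands. The module is installed in compiled form; this text tells all that it offers.
- The arm moves only by the tool carry_out, never from a script. Its argument "plan" is one flat list of numbers, 7 for each row, row after row: the opening, from -1 (shut) to 1 (fully open), then the shift along the tool's x, y, z in cm, then the turn, a rotation vector about the tool's x, y, z in rad. A call has 1 to 5 rows; each row shifts and turns the commanded pose from where the row before left it, along the tool's axes as they then stand; what a row does not reach is not made up. A row lasts 1/12 s, in which the tool goes at most 41.7 mm and 7.16 degrees, less where a joint would pass 70% of its speed; a pose out of reach is approached as far as the arm can. A call is refused whole if a number of a shift passes 4.17 or a number of a turn 0.125, either way. A call with a gripper value outside its range is refused whole. The fingers move at their own pace and stop on an object; the grip force is fixed at half the most. Time passes only in rows, so rows that do not move let the fingers close. It gives the time, the measured TCP pose, the force, the opening and the grip force at its end, in the units of the state.
- r.sense(): the state, without advancing time (a new reading comes with each control period).
- r.capture(name): name is "scene" or "top"; returns a dict with "image" (400x640x3 uint8, red, green, blue), "range_z" (400x640 float32, m along the optical axis (not along the pixel's ray), 0 where there is no reading), "camera_matrix" (3x3 intrinsics, pixels), "camera_from_world" (4x4, takes a point from world to camera coordinates). Camera axes: x right, y up, looking along -z (the intrinsics and any distortion apply to the point x, -y, -z); pixel columns grow to the right and rows downward; lengths in m; the calibration is good to about 2 mm. A picture is of the moment at which its call begins.
- r.sign_off(): hands the job in; it is judged then, once.
The state is a dict: "t": time; "qpos": joint angles; "joint_velocities": joint speeds; "tau": joint torques, N m; "tool_pos": TCP position; "ee_rot": TCP orientation; "contact_force": force on the tool from outside, world axes, zero at the start; "ft_torque": the same for the moment, N m; "gripper_width": finger opening in m; "grasp_force": force on a finger pad.
Only numpy, scipy, OpenCV 4.12 (cv2) and the standard library are available. Lean on these libraries where they do the work, as an engineer would, in place of code of your own. Each camera call takes 0.05 s, during which the arm holds its last target. There are 200 camera calls.

TASK

Lay out the paints for spraying the car shell, light to dark: stand the four paint tins (blues from almost white to navy) in the wells of the wooden block, one upright in each, with the palest in the well nearest the white car shell and each next one darker, so that the navy is farthest from it. Set every tin down by hand rather than letting it drop, and leave the car shell and the green thinner bottle at the ends of the block where they stand.

Things in the scene. Friction and masses are not known exactly. Their poses are not given: they have to be found in the camera images.
- tin_pale: Round lidded paint tin, very pale, almost white blue (lightest) lid and band, bare metal rims; 38 mm diameter, 42 mm tall, about 45 g, rigid, standing loose on the bench. Origin: centre of its underside; z up.
- tin_sky: Round lidded paint tin, sky blue (second lightest) lid and band, bare metal rims; 38 mm diameter, 42 mm tall, about 45 g, rigid, standing loose on the bench. Origin: centre of its underside; z up.
- tin_mid: Round lidded paint tin, strong mid blue (second darkest) lid and band, bare metal rims; 38 mm diameter, 42 mm tall, about 45 g, rigid, standing loose on the bench. Origin: centre of its underside; z up.
- tin_navy: Round lidded paint tin, navy, nearly black blue (darkest) lid and band, bare metal rims; 38 mm diameter, 42 mm tall, about 45 g, rigid, standing loose on the bench. Origin: centre of its underside; z up.
- well_1: Round well with a cork-brown floor, one end of the row, in the dark wooden paint block. The block (284 x 78 mm, 16 mm high, fixed to the bench) has four equal wells in a straight row, 68 mm apart centre to centre, 54 mm diameter and 6 mm deep, so a tin fits with 8 mm to spare all round and stands 36 mm out of it. Origin: centre of the well floor, 10 mm above the bench; y along the row (from well_1 towards well_4), x across it, z up.
- well_2: Round well with a cork-brown floor, next to well_1, in the dark wooden paint block. The block (284 x 78 mm, 16 mm high, fixed to the bench) has four equal wells in a straight row, 68 mm apart centre to centre, 54 mm diameter and 6 mm deep, so a tin fits with 8 mm to spare all round and stands 36 mm out of it. Origin: centre of the well floor, 10 mm above the bench; y along the row (from well_1 towards well_4), x across it, z up.
- well_3: Round well with a cork-brown floor, next to well_4, in the dark wooden paint block. The block (284 x 78 mm, 16 mm high, fixed to the bench) has four equal wells in a straight row, 68 mm apart centre to centre, 54 mm diameter and 6 mm deep, so a tin fits with 8 mm to spare all round and stands 36 mm out of it. Origin: centre of the well floor, 10 mm above the bench; y along the row (from well_1 towards well_4), x across it, z up.
- well_4: Round well with a cork-brown floor, the other end of the row, in the dark wooden paint block. The block (284 x 78 mm, 16 mm high, fixed to the bench) has four equal wells in a straight row, 68 mm apart centre to centre, 54 mm diameter and 6 mm deep, so a tin fits with 8 mm to spare all round and stands 36 mm out of it. Origin: centre of the well floor, 10 mm above the bench; y along the row (from well_1 towards well_4), x across it, z up.
- car_shell: White model car shell with dark windows on a small round painting stand, loose, standing off one end or the other of the paint block; shell 136 mm long (its y, roughly along the row of wells), 56 mm wide, top 84 mm above the bench, 350 g. Its centre is about 150 mm from the nearest well. Origin: centre of the stand's underside. It shows which end of the row is for the palest tin.
- thinner: Small closed green-glass thinner bottle with white cap, 42 mm diameter, 75 mm tall, 120 g, loose, standing off the other end of the block. Origin: centre of its underside.
There are look-alikes about, which are no part of the job. What is shaped like the tin_sky but orange is not meant. Leave any red look-alike of the tin_pale alone.

How it is judged:
By the outcome, as a careful person would: the job done as asked, in the order asked, and still so for the second after the job is handed in, with the robot touching nothing.
It also fails if it takes over 102 s, if anything falls off the work surface, if the arm or the gripper's body presses on something with over 40 N, if the wrist force passes 120 N, or if a joint passes its speed limit or range.

## Working session

There is one attempt and no reset: what is moved stays moved. The work goes in short steps, Python scripts to look and compute and a tool call to move; the robot and the scene stay as the last step left them, time stands still between calls to the robot, and variables do not carry over. Pictures are saved under pics/ and viewed, at most 14 in all, crops included, and the job is handed in when it is done.

Besides the shell and the picture viewer there is one more tool, called as a command line: name --argument value ..., lists and objects as JSON in quotes. carry_out: Moves the arm, as the interface text tells. Its arguments: {"type":"object","properties":{"plan":{"type":"array","items":{"type":"number"}}},"required":["plan"]}

```bash
mkdir -p pics; python3 - <<'E'
from rig import r
import cv2,numpy as np
s=r.sense(); print(s)
for n in("scene","top"):
    c=r.capture(n); np.savez(f"{n}0.npz",**c); cv2.imwrite(f"pics/{n}0.png",c["image"][...,::-1]); print(n,c["camera_matrix"],c["camera_from_world"], [k for k in c])
E
```

```text
{'t': 0.0, 'qpos': array([68.88145539, 21.99146366,  2.51061901, 91.65082161, -1.02764986,
       66.53029957, -2.85899838]), 'joint_velocities': array([-0.08083233,  0.01695368, -0.03503439, -0.02068889, -0.06160188,
        0.07033322, -0.05670745]), 'tau': array([-2.97999686e-04, -4.33454561e+01,  1.02459982e+00, -2.49515337e+01,
        1.06230512e-02,  1.11408319e-02, -4.83088769e-06]), 'tool_pos': array([ 0.17364774, -0.62545622,  0.25487823]), 'ee_rot': array([-1.79849990e+02,  5.82880978e-03,  1.55196205e+01]), 'contact_force': array([-0.32516994,  0.09260778, -0.31432365]), 'ft_torque': array([ 0.03167835, -0.03141917,  0.07314214]), 'grasp_force': 0.0, 'gripper_width': 0.08491406616412309}
scene [[460.96933617   0.         313.96579702]
 [  0.         460.96933617 201.37256772]
 [  0.           0.           1.        ]] [[ 0.44602498  0.89498531  0.00793808 -0.24195628]
 [-0.76707198  0.37767823  0.51861328  0.3819376 ]
 [ 0.46115323 -0.23740355  0.85497208 -1.34713203]
 [ 0.          0.          0.          1.        ]] ['image', 'range_z', 'camera_matrix', 'camera_from_world']
top [[429.14304178   0.         316.45288674]
 [  0.         429.14304178 198.74716561]
 [  0.           0.           1.        ]] [[-0.00734238 -0.99996878  0.00291865  0.02628734]
 [ 0.99945456 -0.00724457  0.03221966 -0.53812412]
 [-0.03219751  0.00315363  0.99947655 -0.94955942]
 [ 0.          0.          0.          1.        ]] ['image', 'range_z', 'camera_matrix', 'camera_from_world']
```

View pics/scene0.png

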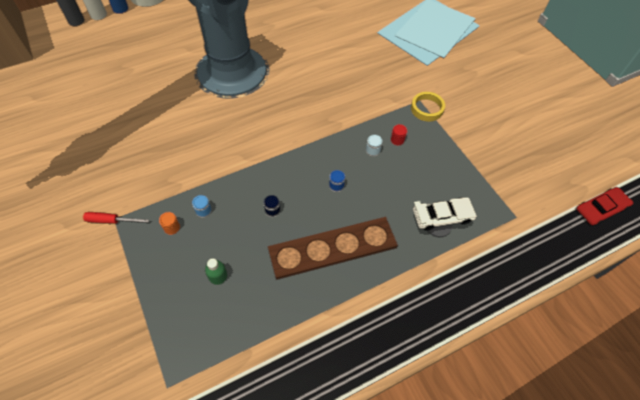

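View pics/top0.png

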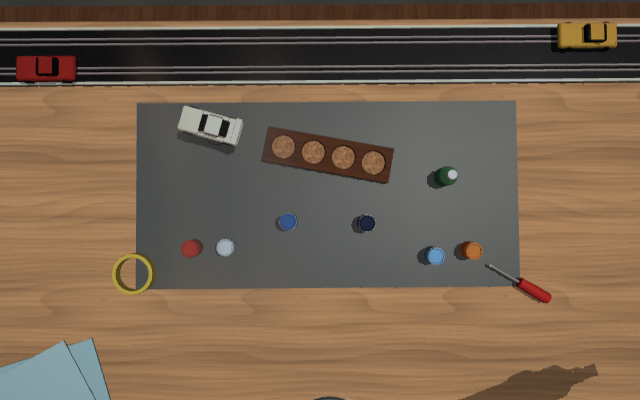

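The scene view shows the car shell at (445,213) and the wells at (289–375, 258–236). In the top view the car is at (210,126), so the palest tin goes in the well at (283,147).

What could be taken for what, in top-view pixels:
- **pale:** (225,247). Its look-alike is the red tin at (191,248).
- **sky:** (435,256). Its look-alike is the orange tin at (472,250).
- **mid:** (287,221). The other blue tin is navy.
- **navy:** (366,223). The dark item near it is the green bottle at (446,176).

My choices are pale (225,247), sky (435,256), mid (287,221) and navy (366,223).

```bash
cat > h.py <<'E'
import numpy as np,cv2
def rays(c,uv):
    T=c["camera_from_world"];K=c["camera_matrix"]
    d=np.c_[np.array(uv,float),np.ones(len(uv))]@np.linalg.inv(K).T*[1,-1,-1]
    return -T[:3,:3].T@T[:3,3], d@T[:3,:3]
def plane(c,uv,z):
    o,d=rays(c,uv); return o+d*((z-o[2])/d[:,2])[:,None]
def proj(c,p):
    T=c["camera_from_world"];q=(T[:3,:3]@np.array(p).T+T[:3,3:]).T*[1,-1,-1]
    q=q@c["camera_matrix"].T; return q[:,:2]/q[:,2:]
def height(c):
    v,u=np.mgrid[:400,:640]; o,d=rays(c,np.c_[u.ravel(),v.ravel()])
    return (o+d*c["range_z"].reshape(-1,1)).reshape(400,640,3)
def meet(c1,uv1,c2,uv2):
    o1,d1=rays(c1,[uv1]);o2,d2=rays(c2,[uv2]);A=np.c_[d1[0],-d2[0]]
    s=np.linalg.lstsq(A,o2-o1,rcond=None)[0];a,b=o1+s[0]*d1[0],o2+s[1]*d2[0]
    return (a+b)/2,np.linalg.norm(a-b)
def blob(mask,near,rad=25):
    m=np.zeros(mask.shape,np.uint8);cv2.circle(m,tuple(int(x) for x in near),rad,1,-1)
    n,l,s,ct=cv2.connectedComponentsWithStats(m*mask.astype(np.uint8))
    i=1+np.argmax(s[1:,4]) if n>1 else None
    return (ct[i],s[i,4]) if i else (None,0)
TINS=dict(pale=((225,247),(374,145)),sky=((435,256),(201,205)),mid=((287,221),(337,180)),navy=((366,223),(272,204)))
WELLS=dict(w_car=((283,147),(375,236)),w2=((313,152),(347,243)),w3=((343,157),(318,250)),w_far=((373,162),(289,258)))
E
python3 - <<'E'
from h import *
t=dict(np.load("top0.npz"));s=dict(np.load("scene0.npz"))
ht,hs=height(t)[...,2],height(s)[...,2]
for n,(a,b) in TINS.items():
    ca,na=blob((ht>.034)&(ht<.055),a,16);cb,nb=blob((hs>.034)&(hs<.055),b,16)
    p,g=meet(t,ca,s,cb)
    print(n,ca.round(1),na,cb.round(1),nb,"meet",p.round(4),"gap",g.round(4),"top",plane(t,[ca],.042)[0].round(4),"scene",plane(s,[cb],.042)[0].round(4))
def cork(c):
    h=cv2.cvtColor(c["image"],cv2.COLOR_RGB2HSV).astype(int); return (h[...,2]>110)&(h[...,0]<20)&(h[...,1]>70)
W=[]
for n,(a,b) in WELLS.items():
    ca,na=blob(cork(t),a,15);cb,nb=blob(cork(s),b,14)
    p,g=meet(t,ca,s,cb);W.append(plane(t,[ca],.010)[0])
    print(n,ca.round(1),na,cb.round(1),nb,"meet",p.round(4),"gap",g.round(4),"top",W[-1].round(4),"scene",plane(s,[cb],.010)[0].round(4))
print(np.diff(W,axis=0).round(4),np.linalg.norm(np.diff(W,axis=0),axis=1))
I=t["image"][205:275,170:490][...,::-1];J=s["image"][120:235,150:420][...,::-1]
I=cv2.resize(I,None,fx=2.4,fy=2.4);J=cv2.resize(J,(768,327));cv2.imwrite("pics/crop1.png",np.vstack([I[:, :768],J]))
E
```

```text
pale [224.7 246.9] 244 [373.9 141.2] 158 meet [0.4355 0.2213 0.0397] gap 0.0017 top [0.4353 0.22   0.042 ] scene [0.4373 0.2209 0.042 ]
sky [435.5 255.4] 250 [199.6 202.5] 198 meet [ 0.4136 -0.2324  0.0398] gap 0.001 top [ 0.4136 -0.2323  0.042 ] scene [ 0.4154 -0.232   0.042 ]
mid [287.8 220.9] 233 [336.4 177. ] 179 meet [0.4903 0.0852 0.0395] gap 0.0014 top [0.49   0.0844 0.042 ] scene [0.492  0.0849 0.042 ]
navy [366.7 222.5] 242 [270.5 202.2] 195 meet [ 0.4854 -0.0851  0.0398] gap 0.001 top [ 0.4852 -0.0853  0.042 ] scene [ 0.4869 -0.085   0.042 ]
w_car [282.9 146.3] 393 [374.9 235.6] 374 meet [0.6566 0.0976 0.0123] gap 0.0026 top [0.6563 0.0966 0.01  ] scene [0.6563 0.0997 0.01  ]
w2 [312.8 151.7] 395 [346.7 242.9] 390 meet [0.644  0.0308 0.0118] gap 0.0027 top [0.6436 0.0297 0.01  ] scene [0.6439 0.0326 0.01  ]
w3 [342.7 157. ] 401 [318.  250.1] 395 meet [ 0.6315 -0.0358  0.0124] gap 0.0025 top [ 0.6313 -0.0371  0.01  ] scene [ 0.6311 -0.0342  0.01  ]
w_far [372.8 162.4] 401 [288.7 257.7] 411 meet [ 0.6192 -0.1026  0.0122] gap 0.0028 top [ 0.6188 -0.1042  0.01  ] scene [ 0.6189 -0.1011  0.01  ]
[[-0.0127 -0.0669  0.    ]
 [-0.0124 -0.0668  0.    ]
 [-0.0125 -0.0671  0.    ]] [0.0681087  0.0679114  0.06822322]
```

View pics/crop1.png

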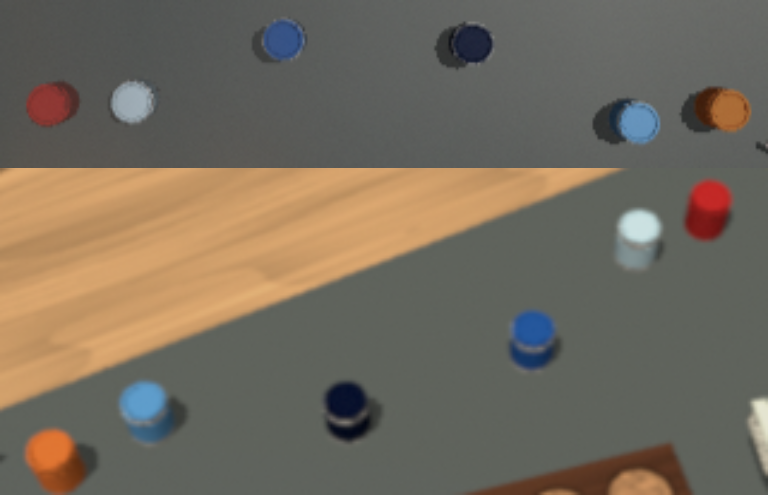

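The crop confirms the choices: in the top strip pale is at (133,102), mid at (283,40), navy at (472,43) and sky at (638,122), with red and orange left out. The jaws should close across the row, which is a yaw of about 79.4°. I'll turn there while coming down.

```bash
cat > go.py <<'E'
import sys,numpy as np
from rig import r
from scipy.spatial.transform import Rotation as R
s=r.sense();Rt=R.from_euler("xyz",s["ee_rot"],degrees=True)
def to(*p): return (Rt.inv().apply(np.array(p)-s["tool_pos"])*100).round(2)
def turn(rpy): return (Rt.inv()*R.from_euler("xyz",rpy,degrees=True)).as_rotvec().round(4)
P=[float(x) for x in sys.argv[1:]]
print(round(s["t"],2),s["tool_pos"].round(4),s["ee_rot"].round(2),"w",round(s["gripper_width"],4),"f",round(s["grasp_force"],1),s["contact_force"].round(1),"q",s["qpos"].round(0))
for i in range(0,len(P),3): print("shift to",P[i:i+3],to(*P[i:i+3]),"turn",turn([180,0,79.4]))
E
```

carry_out --plan '[1,0,0,1,0,0,-0.124,1,0,0,1,0,0,-0.124,1,0,0,1,0,0,-0.124,1,0,0,1,0,0,-0.124,1,0,0,1,0,0,-0.124]'

```text
t: 0.52
tool_pos: [0.1737, -0.6257, 0.205]
ee_rot: [-179.9, -0.0, 51.4]
contact_force: [0.2, 0.2, 1.0]
gripper_width: 0.0854
grasp_force: 0.0
```

carry_out --plan '[1,0,0,1,0,0,-0.124,1,0,0,1,0,0,-0.124,1,0,0,1,0,0,-0.124,1,0,0,1,0,0,-0.124,1,0,0,0,0,0,0]'

```text
t: 0.93
tool_pos: [0.173, -0.6241, 0.1629]
ee_rot: [-179.8, -0.3, 79.6]
contact_force: [-1.0, 0.5, -1.5]
gripper_width: 0.0855
grasp_force: 0.0
```

```bash
python3 go.py .4146 -.2322 .12
```

```text
0.93 [ 0.173  -0.6241  0.1629] [-179.85   -0.32   79.57] w 0.0855 f 0.0 [-1.   0.5 -1.5] q [78. 27. -9. 96.  5. 58. 57.]
shift to [0.4146, -0.2322, 0.12] [42.89 16.68  4.49] turn [-0.0027 -0.0056  0.003 ]
```

carry_out --plan '[1,2.86,1.11,0.3,0,0,0,1,2.86,1.11,0.3,0,0,0,1,2.86,1.11,0.3,0,0,0,1,2.86,1.11,0.3,0,0,0,1,2.86,1.11,0.3,0,0,0]'

```text
t: 1.35
tool_pos: [0.2552, -0.4947, 0.1515]
ee_rot: [180.0, 0.0, 79.2]
contact_force: [1.0, -0.0, 0.5]
gripper_width: 0.0851
grasp_force: 0.0
```

carry_out --plan '[1,2.86,1.11,0.3,0,0,0,1,2.86,1.11,0.3,0,0,0,1,2.86,1.11,0.3,0,0,0,1,2.86,1.11,0.3,0,0,0,1,2.86,1.11,0.3,0,0,0]'

```text
t: 1.77
tool_pos: [0.336, -0.3643, 0.1367]
ee_rot: [180.0, 0.0, 79.2]
contact_force: [0.7, -1.0, -0.0]
gripper_width: 0.0855
grasp_force: 0.0
```

carry_out --plan '[1,2.86,1.11,0.3,0,0,0,1,2.86,1.11,0.3,0,0,0,1,2.86,1.11,0.3,0,0,0,1,2.86,1.11,0.3,0,0,0,1,2.86,1.11,0.3,0,0,0]'

```text
t: 2.18
tool_pos: [0.4168, -0.2339, 0.1217]
ee_rot: [180.0, 0.0, 79.2]
contact_force: [0.0, -0.3, 0.4]
gripper_width: 0.0851
grasp_force: 0.0
```

carry_out --plan '[1,0,0,0,0,0,0,1,0,0,0,0,0,0]'

```text
t: 2.35
tool_pos: [0.4174, -0.2328, 0.1216]
ee_rot: [180.0, -0.0, 79.6]
contact_force: [0.1, 0.8, 0.4]
gripper_width: 0.0852
grasp_force: 0.0
```

```bash
python3 go.py .4146 -.2322 .038; python3 - <<'E'
from rig import r
from h import *
c=r.capture("scene");cv2.imwrite("pics/a1.png",cv2.resize(c["image"][100:300,80:400][...,::-1],(800,500)))
E
```

```text
2.35 [ 0.4174 -0.2328  0.1216] [ 1.7997e+02 -3.0000e-02  7.9610e+01] w 0.0852 f 0.0 [0.1 0.8 0.4] q [ 45.  15. -22. 120.   8.  46.   7.]
shift to [0.4146, -0.2322, 0.038] [ 0.01 -0.29  8.36] turn [ 0.0005 -0.0005  0.0037]
```

View pics/a1.png

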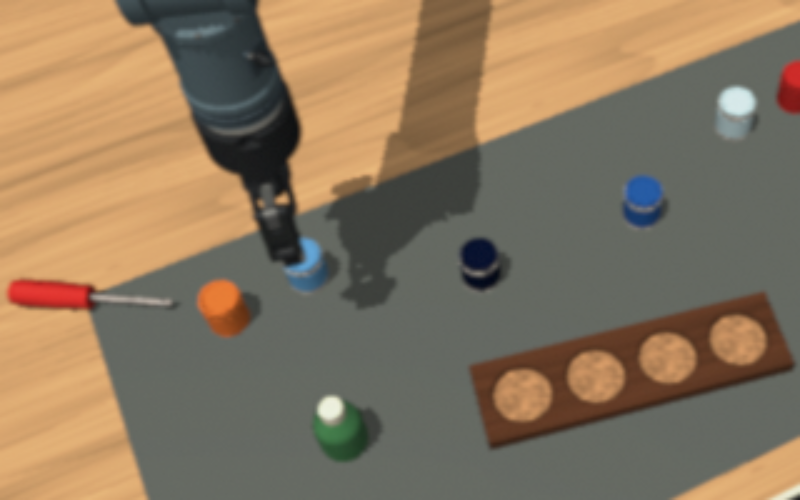

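The gripper hangs over the sky tin at crop (300,262), with orange at (223,307) well clear. Next I descend and close.

carry_out --plan '[1,0,-0.3,1.6,0,0,0,1,0,0,2,0,0,0,1,0,0,2,0,0,0,1,0,0,1.8,0,0,0,1,0,0,1,0,0,0]'

```text
t: 2.82
tool_pos: [0.4109, -0.2359, 0.0356]
ee_rot: [-179.8, 0.0, 79.2]
contact_force: [0.3, -0.8, -0.3]
gripper_width: 0.0859
grasp_force: 0.0
```

carry_out --plan '[-1,0,0,0,0,0,0,-1,0,0,0,0,0,0,-1,0,0,0,0,0,0,-1,0,0,0,0,0,0,-1,0,0,0,0,0,0]'

```text
t: 3.23
tool_pos: [0.4145, -0.2353, 0.0388]
ee_rot: [179.8, 0.1, 79.4]
contact_force: [-0.2, -0.2, 2.9]
gripper_width: 0.0362
grasp_force: 59.9
```

carry_out --plan '[-1,0,0,0,0,0,0,-1,0,0,0,0,0,0,-1,0,0,0,0,0,0,-1,0,0,0,0,0,0,-1,0,0,0,0,0,0]'

```text
t: 3.65
tool_pos: [0.4145, -0.2354, 0.0387]
ee_rot: [179.8, 0.1, 79.4]
contact_force: [0.3, -0.9, 7.5]
gripper_width: 0.0365
grasp_force: 60.1
```

carry_out --plan '[-1,0,0,-1,0,0,0,-1,0,0,-2,0,0,0,-1,0,0,-2.5,0,0,0,-1,0,0,-2.5,0,0,0,-1,0,0,-2,0,0,0]'

```text
t: 4.07
tool_pos: [0.4131, -0.2342, 0.1392]
ee_rot: [180.0, 0.0, 79.5]
contact_force: [0.6, -0.3, -0.4]
gripper_width: 0.0366
grasp_force: 60.0
```

```bash
python3 go.py .6438 .0305 .12
```

```text
4.07 [ 0.4131 -0.2342  0.1392] [1.7995e+02 1.0000e-02 7.9480e+01] w 0.0366 f 60.0 [ 0.6 -0.3 -0.4] q [ 46.  13. -23. 120.   7.  48.   8.]
shift to [0.6438, 0.0305, 0.12] [30.23 17.85  1.93] turn [0.0008 0.0001 0.0014]
```

carry_out --plan '[-1,2.5,1.49,0,0,0,0,-1,2.5,1.49,0,0,0,0,-1,2.5,1.49,0,0,0,0,-1,2.5,1.49,0,0,0,0,-1,2.5,1.49,0,0,0,0]'

```text
t: 4.48
tool_pos: [0.5094, -0.124, 0.1378]
ee_rot: [-180.0, 0.0, 79.4]
contact_force: [0.7, 0.4, -1.3]
gripper_width: 0.036
grasp_force: 60.0
```

carry_out --plan '[-1,2.5,1.49,0,0,0,0,-1,2.5,1.49,0,0,0,0,-1,2.5,1.49,0,0,0,0,-1,2.5,1.49,0,0,0,0,-1,2.5,1.49,0,0,0,0]'

```text
t: 4.9
tool_pos: [0.6054, -0.0147, 0.1375]
ee_rot: [-179.9, 0.0, 79.5]
contact_force: [-0.0, -0.6, -1.4]
gripper_width: 0.0368
grasp_force: 60.0
```

carry_out --plan '[-1,2.5,1.49,0,0,0,0,-1,2.5,1.49,0,0,0,0,-1,0,0,0,0,0,0,-1,0,0,0,0,0,0]'

```text
t: 5.23
tool_pos: [0.6439, 0.031, 0.1376]
ee_rot: [-180.0, -0.1, 79.7]
contact_force: [0.2, 0.2, -1.1]
gripper_width: 0.0362
grasp_force: 60.1
```

```bash
python3 go.py .6438 .0305 .049; python3 - <<'E'
from rig import r
from h import *
c=r.capture("scene");t=r.capture("top")
cv2.imwrite("pics/a2.png",np.vstack([cv2.resize(c["image"][120:300,220:460][...,::-1],(400,300)),cv2.resize(t["image"][90:240,230:430][...,::-1],(400,300))]))
h=cv2.cvtColor(c["image"],cv2.COLOR_RGB2HSV).astype(int);P=height(c)
m=(h[...,0]>98)&(h[...,0]<118)&(h[...,1]>100)&(h[...,2]>120)&(P[...,2]>.06)
ys,xs=np.nonzero(m);print(len(xs),xs.mean(),ys.mean(),P[m].min(0),P[m].max(0),P[m].mean(0))
E
```

```text
5.23 [0.6439 0.031  0.1376] [-1.7997e+02 -1.0000e-01  7.9710e+01] w 0.0362 f 60.1 [ 0.2  0.2 -1.1] q [ 14.  31. -27.  96.  16.  56. -29.]
shift to [0.6438, 0.0305, 0.049] [-0.07  0.01  8.86] turn [-0.0005 -0.0018  0.0055]
67 345.1940298507463 213.91044776119404 [ 0.62309659 -0.00308554  0.10724118] [0.66744549 0.02872797 0.28814537] [0.64647987 0.01651313 0.15741317]
```

View pics/a2.png

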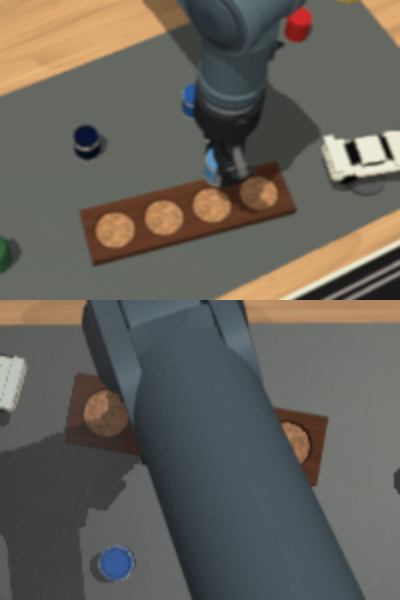

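The sky tin is held over its well, with the tin at (212,168) in the upper half. Now I lower it.

carry_out --plan '[-1,-0.2,0,1.8,0,0,0,-1,0,0,2.5,0,0,0,-1,0,0,2,0,0,0,-1,0,0,1.4,0,0,0,-1,0,0,0.5,0,0,0]'

```text
t: 5.75
tool_pos: [0.6404, 0.0233, 0.0523]
ee_rot: [-179.7, 0.2, 79.3]
contact_force: [-1.3, -0.2, -0.6]
gripper_width: 0.0365
grasp_force: 60.1
```

carry_out --plan '[-1,0,0,0.3,0,0,0,-1,0,0,0.1,0,0,0,-1,0,0,0.1,0,0,0,-1,0,0,0,0,0,0,-1,0,0,0,0,0,0]'

```text
t: 6.17
tool_pos: [0.6443, 0.026, 0.0515]
ee_rot: [179.9, -0.0, 79.5]
contact_force: [-0.3, 0.2, -0.5]
gripper_width: 0.0364
grasp_force: 60.1
```

carry_out --plan '[-1,0,0,0.1,0,0,0,-1,0,0,0.1,0,0,0,-1,0,0,0,0,0,0,-1,0,0,0,0,0,0]'

```text
t: 6.5
tool_pos: [0.644, 0.026, 0.0489]
ee_rot: [179.9, -0.0, 79.5]
contact_force: [-0.4, -0.3, 1.7]
gripper_width: 0.0368
grasp_force: 60.3
```

```bash
python3 go.py .6438 .0305 .049
```

```text
6.5 [0.644  0.026  0.0489] [ 1.7993e+02 -2.0000e-02  7.9470e+01] w 0.0368 f 60.3 [-0.4 -0.3  1.7] q [ 13.  38. -24.  99.  20.  48. -31.]
shift to [0.6438, 0.0305, 0.049] [ 0.44 -0.1  -0.01] turn [ 0.0012 -0.0003  0.0012]
```

carry_out --plan '[-1,0,0,0.05,0,0,0,-1,0,0,0,0,0,0]'

```text
t: 6.67
tool_pos: [0.644, 0.026, 0.0488]
ee_rot: [179.9, -0.0, 79.5]
contact_force: [-0.8, 0.2, 5.0]
gripper_width: 0.0362
grasp_force: 60.3
```

carry_out --plan '[0.3,0,0,0,0,0,0,0.3,0,0,0,0,0,0,0.6,0,0,0,0,0,0,1,0,0,0,0,0,0,1,0,0,0,0,0,0]'

```text
t: 7.08
tool_pos: [0.6431, 0.0258, 0.0474]
ee_rot: [-180.0, 0.0, 79.5]
contact_force: [-0.1, 0.2, -0.6]
gripper_width: 0.0852
grasp_force: 0.0
```

carry_out --plan '[1,0,0,-0.5,0,0,0,1,0,0,-1.5,0,0,0,1,0,0,-2.5,0,0,0,1,0,0,-2.5,0,0,0,1,0,0,-2,0,0,0]'

```text
t: 7.5
tool_pos: [0.6444, 0.0262, 0.1411]
ee_rot: [179.8, -0.1, 79.5]
contact_force: [0.5, -0.3, 1.2]
gripper_width: 0.0855
grasp_force: 0.0
```

```bash
python3 go.py .487 -.085 .12
```

```text
7.5 [0.6444 0.0262 0.1411] [ 1.7984e+02 -5.0000e-02  7.9480e+01] w 0.0855 f 0.0 [ 0.5 -0.3  1.2] q [ 15.  31. -27.  96.  16.  56. -28.]
shift to [0.487, -0.085, 0.12] [-13.81 -13.45   2.06] turn [ 0.0029 -0.0009  0.0013]
```

carry_out --plan '[1,-1.97,-1.92,0,0,0,0,1,-1.97,-1.92,0,0,0,0,1,-1.97,-1.92,0,0,0,0,1,-1.97,-1.92,0,0,0,0,1,-1.97,-1.92,0,0,0,0]'

```text
t: 7.92
tool_pos: [0.5305, -0.054, 0.1393]
ee_rot: [179.9, 0.0, 79.5]
contact_force: [0.3, 0.1, -0.3]
gripper_width: 0.0855
grasp_force: 0.0
```

carry_out --plan '[1,-1.97,-1.92,1,0,0,0,1,-1.97,-1.92,1,0,0,0,1,0,0,0,0,0,0,1,0,0,0,0,0,0,1,0,0,0,0,0,0]'

```text
t: 8.33
tool_pos: [0.4874, -0.0849, 0.1192]
ee_rot: [179.8, -0.0, 79.5]
contact_force: [0.3, -0.3, 0.6]
gripper_width: 0.0855
grasp_force: 0.0
```

```bash
python3 go.py .4862 -.085 .0385; python3 - <<'E'
from rig import r
from h import *
c=r.capture("scene")
cv2.imwrite("pics/a3.png",cv2.resize(c["image"][120:300,180:420][...,::-1],(640,480)))
P=height(c);t=r.capture("top");Q=height(t)
for nm,cc,pp,uv in(("scene",c,P,proj(c,[[.6438,.0305,.052]])[0]),("top",t,Q,proj(t,[[.6438,.0305,.052]])[0])):
    ct,n=blob((pp[...,2]>.044)&(pp[...,2]<.062),uv,16)
    if n: print(nm,n,plane(cc,[ct],.052)[0],np.median(pp[int(ct[1])-3:int(ct[1])+4,int(ct[0])-3:int(ct[0])+4,2]))
E
```

```text
8.33 [ 0.4874 -0.0849  0.1192] [ 1.7982e+02 -2.0000e-02  7.9470e+01] w 0.0855 f 0.0 [ 0.3 -0.3  0.6] q [ 30.  18. -28. 118.  11.  46. -15.]
shift to [0.4862, -0.085, 0.0385] [-0.03 -0.14  8.07] turn [ 0.0031 -0.0003  0.0012]
scene 223 [0.64589766 0.02784957 0.052     ] 0.05081316884274323
top 238 [0.64384654 0.02745547 0.052     ] 0.05100365992943923
```

View pics/a3.png

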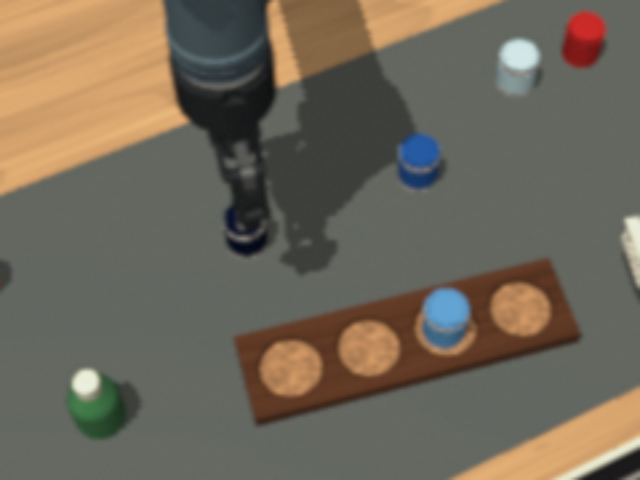

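The sky tin at (446,318) stands upright in its well, 3 mm off centre, with its top at 51 mm. The gripper is over navy at (246,228).

carry_out --plan '[1,0.1,-0.1,1.6,0,0,0,1,0.1,0,2,0,0,0,1,0,0,2,0,0,0,1,0,0,1.6,0,0,0,1,0,0,0.9,0,0,0]'

```text
t: 8.85
tool_pos: [0.4859, -0.0817, 0.0356]
ee_rot: [-179.9, -0.1, 79.6]
contact_force: [-1.4, -0.4, -0.8]
gripper_width: 0.0852
grasp_force: 0.0
```

carry_out --plan '[-1,0,0,0,0,0,0,-1,0,0,0,0,0,0,-1,0,0,0,0,0,0,-1,0,0,0,0,0,0,-1,0,0,0,0,0,0]'

```text
t: 9.27
tool_pos: [0.4871, -0.0831, 0.0383]
ee_rot: [179.8, -0.0, 79.5]
contact_force: [0.7, -0.2, 4.2]
gripper_width: 0.0368
grasp_force: 59.9
```

carry_out --plan '[-1,0,0,0,0,0,0,-1,0,0,0,0,0,0,-1,0,0,0,0,0,0]'

```text
t: 9.52
tool_pos: [0.4872, -0.0831, 0.0383]
ee_rot: [179.8, -0.0, 79.5]
contact_force: [0.2, 0.6, 6.6]
gripper_width: 0.0366
grasp_force: 60.0
```

carry_out --plan '[-1,0,0,-1,0,0,0,-1,0,0,-2,0,0,0,-1,0,0,-2.5,0,0,0,-1,0,0,-2.5,0,0,0,-1,0,0,-2,0,0,0]'

```text
t: 9.93
tool_pos: [0.4852, -0.0831, 0.1386]
ee_rot: [180.0, 0.0, 79.5]
contact_force: [0.0, -0.4, -0.2]
gripper_width: 0.0362
grasp_force: 60.0
```

```bash
python3 go.py .619 -.103 .12
```

```text
9.93 [ 0.4852 -0.0831  0.1386] [1.7997e+02 1.0000e-02 7.9460e+01] w 0.0362 f 60.0 [ 0.  -0.4 -0.2] q [ 31.  16. -28. 117.  10.  49. -14.]
shift to [0.619, -0.103, 0.12] [ 0.49 13.52  1.87] turn [0.0004 0.0002 0.0011]
```

carry_out --plan '[-1,0.14,2.7,0,0,0,0,-1,0.14,2.7,0,0,0,0,-1,0.14,2.7,0,0,0,0,-1,0.14,2.7,0,0,0,0,-1,0.14,2.7,0,0,0,0]'

```text
t: 10.35
tool_pos: [0.6198, -0.1013, 0.1371]
ee_rot: [-179.9, 0.0, 79.4]
contact_force: [1.0, -0.4, -0.7]
gripper_width: 0.0367
grasp_force: 60.0
```

carry_out --plan '[-1,0,0,0,0,0,0,-1,0,0,0,0,0,0,-1,0,0,0,0,0,0]'

```text
t: 10.6
tool_pos: [0.6181, -0.1007, 0.1364]
ee_rot: [-179.9, 0.0, 79.5]
contact_force: [0.2, -0.7, -0.4]
gripper_width: 0.0363
grasp_force: 60.1
```

```bash
python3 go.py .619 -.101 .0483
```

```text
10.6 [ 0.6181 -0.1007  0.1364] [-1.7987e+02  1.0000e-02  7.9470e+01] w 0.0363 f 60.1 [ 0.2 -0.7 -0.4] q [ 26.  29. -26.  99.  15.  55. -16.]
shift to [0.619, -0.101, 0.0483] [-0.01  0.11  8.81] turn [-0.0023  0.0001  0.0011]
```

carry_out --plan '[-1,0.1,0.1,1.8,0,0,0,-1,0,0,2.5,0,0,0,-1,0,0,2,0,0,0,-1,0,0,1.4,0,0,0,-1,0,0,0.5,0,0,0]'

```text
t: 11.02
tool_pos: [0.6171, -0.0999, 0.0521]
ee_rot: [-179.6, 0.0, 79.5]
contact_force: [-0.3, -0.7, -0.6]
gripper_width: 0.0368
grasp_force: 60.1
```

carry_out --plan '[-1,0,0,0.3,0,0,0,-1,0,0,0,0,0,0,-1,0,0,0,0,0,0,-1,0,0,0,0,0,0]'

```text
t: 11.35
tool_pos: [0.6218, -0.1001, 0.0533]
ee_rot: [179.8, -0.0, 79.5]
contact_force: [0.1, 1.2, -1.1]
gripper_width: 0.0366
grasp_force: 60.1
```

```bash
python3 go.py .619 -.101 .0483
```

```text
11.35 [ 0.6218 -0.1001  0.0533] [ 1.7985e+02 -1.0000e-02  7.9460e+01] w 0.0366 f 60.1 [ 0.1  1.2 -1.1] q [ 24.  36. -23. 101.  18.  47. -19.]
shift to [0.619, -0.101, 0.0483] [-0.14 -0.26  0.5 ] turn [ 0.0027 -0.0001  0.001 ]
```

carry_out --plan '[-1,-0.1,-0.25,0.2,0,0,0,-1,0,0,0.1,0,0,0,-1,0,0,0.1,0,0,0,-1,0,0,0,0,0,0,-1,0,0,0,0,0,0]'

```text
t: 11.77
tool_pos: [0.618, -0.1008, 0.0484]
ee_rot: [-180.0, 0.0, 79.4]
contact_force: [-1.4, -1.0, 4.4]
gripper_width: 0.0362
grasp_force: 60.4
```

carry_out --plan '[-1,0,0,0.05,0,0,0,-1,0,0,0.05,0,0,0,-1,0,0,0,0,0,0]'

```text
t: 12.02
tool_pos: [0.618, -0.1008, 0.0484]
ee_rot: [-180.0, 0.1, 79.4]
contact_force: [-3.4, -0.0, 10.6]
gripper_width: 0.0365
grasp_force: 60.8
```

Down on the floor, so I release it and rise.

carry_out --plan '[0.3,0,0,0,0,0,0,0.3,0,0,0,0,0,0,0.6,0,0,0,0,0,0,1,0,0,0,0,0,0,1,0,0,0,0,0,0]'

```text
t: 12.43
tool_pos: [0.6178, -0.1005, 0.0464]
ee_rot: [-180.0, -0.0, 79.5]
contact_force: [0.3, 1.2, 0.3]
gripper_width: 0.0855
grasp_force: 0.0
```

carry_out --plan '[1,0,0,-0.5,0,0,0,1,0,0,-1.5,0,0,0,1,0,0,-2.5,0,0,0,1,0,0,-2.5,0,0,0,1,0,0,-2,0,0,0]'

```text
t: 12.85
tool_pos: [0.619, -0.1004, 0.14]
ee_rot: [179.8, -0.0, 79.5]
contact_force: [0.7, -0.1, 0.5]
gripper_width: 0.0854
grasp_force: 0.0
```

```bash
python3 go.py .4912 .085 .12
```

```text
12.85 [ 0.619  -0.1004  0.14  ] [ 1.7984e+02 -2.0000e-02  7.9470e+01] w 0.0854 f 0.0 [ 0.7 -0.1  0.5] q [ 26.  29. -26.  99.  15.  55. -16.]
shift to [0.4912, 0.085, 0.12] [ 15.89 -15.96   1.96] turn [ 0.0029 -0.0003  0.0013]
```

carry_out --plan '[1,1.99,-2,0,0,0,0,1,1.99,-2,0,0,0,0,1,1.99,-2,0,0,0,0,1,1.99,-2,0,0,0,0,1,1.99,-2,0,0,0,0]'

```text
t: 13.27
tool_pos: [0.5376, 0.0166, 0.1384]
ee_rot: [179.9, -0.0, 79.5]
contact_force: [0.3, -0.2, 1.0]
gripper_width: 0.0855
grasp_force: 0.0
```

carry_out --plan '[1,1.99,-2,0.6,0,0,0,1,1.99,-2,0.7,0,0,0,1,1.99,-2,0.7,0,0,0,1,0,0,0,0,0,0,1,0,0,0,0,0,0]'

```text
t: 13.68
tool_pos: [0.4889, 0.0872, 0.1177]
ee_rot: [180.0, -0.0, 79.7]
contact_force: [0.4, -0.4, 0.3]
gripper_width: 0.0854
grasp_force: 0.0
```

```bash
python3 go.py .4912 .085 .0385; cat > chk.py <<'E'
import sys
from rig import r
from h import *
c=r.capture("scene");t=r.capture("top")
a=[int(x) for x in sys.argv[2:6]]
cv2.imwrite(f"pics/{sys.argv[1]}.png",cv2.resize(c["image"][120:300,180:420][...,::-1],(640,480)))
W=dict(car=(.6565,.0975),w2=(.6438,.0305),w3=(.6312,-.036),far=(.619,-.103))
for k,w in W.items():
  for nm,cc in(("scene",c),("top",t)):
    P=height(cc);ct,n=blob((P[...,2]>.044)&(P[...,2]<.062),proj(cc,[[*w,.052]])[0],14)
    if n>100:
        q=plane(cc,[ct],.052)[0];print(k,nm,n,"off",(q[:2]-w).round(4),"top",np.median(P[int(ct[1])-3:int(ct[1])+4,int(ct[0])-3:int(ct[0])+4,2]).round(4))
E
python3 chk.py a4
```

```text
13.68 [0.4889 0.0872 0.1177] [179.97  -0.    79.74] w 0.0854 f 0.0 [ 0.4 -0.4  0.3] q [ 13.  19. -32. 117.  14.  47. -37.]
shift to [0.4912, 0.085, 0.0385] [-0.18  0.26  7.92] turn [ 0.0005 -0.      0.006 ]
w2 scene 223 off [ 0.0022 -0.0028] top 0.051
w2 top 242 off [-0.     -0.0031] top 0.0507
far scene 231 off [0.0005 0.0002] top 0.0506
far top 241 off [-0.0017 -0.    ] top 0.0506
```

View pics/a4.png

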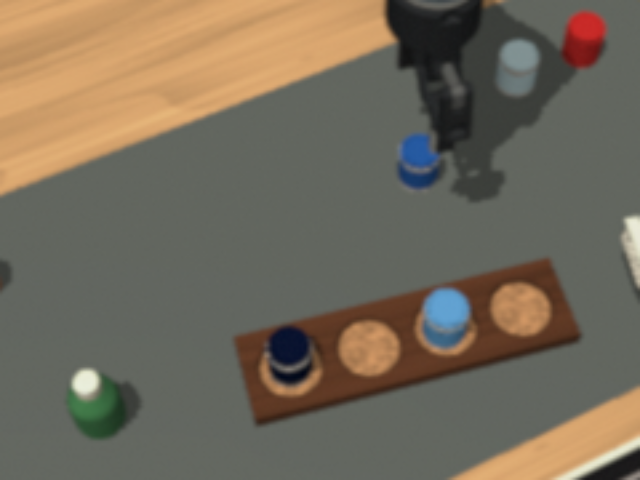

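Navy at (291,356) and sky at (446,318) are both seated upright. The mid tin at (419,162) is under the gripper.

carry_out --plan '[1,-0.15,0.2,1.6,0,0,0,1,0,0,2,0,0,0,1,0,0,2,0,0,0,1,0,0,1.5,0,0,0,1,0,0,0.8,0,0,0]'

```text
t: 14.2
tool_pos: [0.4918, 0.0812, 0.0365]
ee_rot: [-179.9, 0.1, 79.3]
contact_force: [0.2, -0.6, 0.1]
gripper_width: 0.0854
grasp_force: 0.0
```

carry_out --plan '[1,0,0,0,0,0,0,-1,0,0,0,0,0,0,-1,0,0,0,0,0,0,-1,0,0,0,0,0,0,-1,0,0,0,0,0,0]'

```text
t: 14.62
tool_pos: [0.4924, 0.0835, 0.0388]
ee_rot: [179.9, -0.0, 79.4]
contact_force: [-1.0, 0.2, -0.7]
gripper_width: 0.0389
grasp_force: 0.2
```

carry_out --plan '[-1,0,0,0,0,0,0,-1,0,0,0,0,0,0,-1,0,0,0,0,0,0,-1,0,0,0,0,0,0]'

```text
t: 14.95
tool_pos: [0.4928, 0.0837, 0.0391]
ee_rot: [179.8, -0.0, 79.5]
contact_force: [-0.7, -0.0, 5.9]
gripper_width: 0.0363
grasp_force: 60.0
```

carry_out --plan '[-1,0,0,-1,0,0,0,-1,0,0,-2,0,0,0,-1,0,0,-2.5,0,0,0,-1,0,0,-2.5,0,0,0,-1,0,0,-2,0,0,0]'

```text
t: 15.37
tool_pos: [0.4914, 0.0836, 0.1397]
ee_rot: [180.0, -0.0, 79.5]
contact_force: [0.4, -0.9, -0.9]
gripper_width: 0.0365
grasp_force: 60.0
```

```bash
python3 go.py .6312 -.036 .12
```

```text
15.37 [0.4914 0.0836 0.1397] [ 1.7996e+02 -2.0000e-02  7.9480e+01] w 0.0365 f 60.0 [ 0.4 -0.9 -0.9] q [ 15.  17. -33. 117.  12.  50. -35.]
shift to [0.6312, -0.036, 0.12] [-9.21 15.93  1.98] turn [ 0.0007 -0.0003  0.0015]
```

carry_out --plan '[-1,-1.33,2.28,0,0,0,0,-1,-1.33,2.28,0,0,0,0,-1,-1.33,2.28,0,0,0,0,-1,-1.33,2.28,0,0,0,0,-1,-1.33,2.28,0,0,0,0]'

```text
t: 15.78
tool_pos: [0.5917, -0.0038, 0.1382]
ee_rot: [-180.0, 0.0, 79.5]
contact_force: [-0.5, -0.2, 0.4]
gripper_width: 0.036
grasp_force: 60.0
```

carry_out --plan '[-1,-1.33,2.28,0,0,0,0,-1,-1.33,2.28,0,0,0,0,-1,0,0,0,0,0,0,-1,0,0,0,0,0,0,-1,0,0,0,0,0,0]'

```text
t: 16.2
tool_pos: [0.6304, -0.0366, 0.1376]
ee_rot: [-179.9, -0.0, 79.5]
contact_force: [0.1, 1.0, -0.5]
gripper_width: 0.0365
grasp_force: 60.1
```

```bash
python3 go.py .6312 -.037 .0491
```

```text
16.2 [ 0.6304 -0.0366  0.1376] [-1.7991e+02 -4.0000e-02  7.9480e+01] w 0.0365 f 60.1 [ 0.1  1.  -0.5] q [ 21.  30. -27.  98.  16.  56. -23.]
shift to [0.6312, -0.037, 0.0491] [-0.03  0.1   8.85] turn [-0.0016 -0.0007  0.0014]
```

carry_out --plan '[-1,0,0,1.8,0,0,0,-1,0,0,2.5,0,0,0,-1,0,0,2,0,0,0,-1,0,0,1.4,0,0,0,-1,0,0,0.5,0,0,0]'

```text
t: 16.62
tool_pos: [0.6283, -0.0359, 0.0531]
ee_rot: [-179.7, 0.0, 79.6]
contact_force: [-0.8, -0.0, -1.4]
gripper_width: 0.0367
grasp_force: 60.1
```

carry_out --plan '[-1,0,0,0.3,0,0,0,-1,0,0,0,0,0,0,-1,0,0,0,0,0,0,-1,0,0,0,0,0,0,-1,0,0,0,0,0,0]'

```text
t: 17.03
tool_pos: [0.6324, -0.0373, 0.0541]
ee_rot: [179.9, -0.0, 79.5]
contact_force: [0.3, 0.6, -0.2]
gripper_width: 0.0365
grasp_force: 60.1
```

```bash
python3 go.py .6312 -.037 .0491
```

```text
17.03 [ 0.6324 -0.0373  0.0541] [ 1.7986e+02 -2.0000e-02  7.9450e+01] w 0.0365 f 60.1 [ 0.3  0.6 -0.2] q [ 19.  36. -25. 100.  19.  48. -25.]
shift to [0.6312, -0.037, 0.0491] [ 0.01 -0.13  0.5 ] turn [ 0.0024 -0.0003  0.0009]
```

carry_out --plan '[-1,0,-0.1,0.2,0,0,0,-1,0,0,0.1,0,0,0,-1,0,0,0.1,0,0,0,-1,0,0,0.05,0,0,0,-1,0,0,0,0,0,0]'

```text
t: 17.45
tool_pos: [0.6304, -0.0372, 0.0492]
ee_rot: [-180.0, 0.0, 79.5]
contact_force: [-1.8, -0.7, 3.7]
gripper_width: 0.0366
grasp_force: 60.7
```

carry_out --plan '[-1,0,0,0.05,0,0,0,-1,0,0,0,0,0,0,-1,0,0,0,0,0,0]'

```text
t: 17.7
tool_pos: [0.6304, -0.0372, 0.0492]
ee_rot: [-180.0, 0.0, 79.4]
contact_force: [-4.3, -0.6, 8.1]
gripper_width: 0.0364
grasp_force: 60.7
```

carry_out --plan '[0.3,0,0,0,0,0,0,0.3,0,0,0,0,0,0,0.6,0,0,0,0,0,0,1,0,0,0,0,0,0,1,0,0,0,0,0,0]'

```text
t: 18.12
tool_pos: [0.6302, -0.0372, 0.0475]
ee_rot: [-180.0, -0.0, 79.5]
contact_force: [0.4, 0.3, -0.2]
gripper_width: 0.0852
grasp_force: 0.0
```

carry_out --plan '[1,0,0,-0.5,0,0,0,1,0,0,-1.5,0,0,0,1,0,0,-2.5,0,0,0,1,0,0,-2.5,0,0,0,1,0,0,-2,0,0,0]'

```text
t: 18.53
tool_pos: [0.6314, -0.0369, 0.141]
ee_rot: [179.8, -0.0, 79.5]
contact_force: [-0.4, 0.3, -0.5]
gripper_width: 0.0852
grasp_force: 0.0
```

```bash
python3 go.py .4363 .2207 .12
```

```text
18.53 [ 0.6314 -0.0369  0.141 ] [ 1.7984e+02 -4.0000e-02  7.9470e+01] w 0.0852 f 0.0 [-0.4  0.3 -0.5] q [ 21.  30. -27.  98.  16.  56. -23.]
shift to [0.4363, 0.2207, 0.12] [ 21.76 -23.89   2.05] turn [ 0.0028 -0.0006  0.0013]
```

12 rows: 1.81, -1.99.

carry_out --plan '[1,1.81,-1.99,0,0,0,0,1,1.81,-1.99,0,0,0,0,1,1.81,-1.99,0,0,0,0,1,1.81,-1.99,0,0,0,0,1,1.81,-1.99,0,0,0,0]'

```text
t: 18.95
tool_pos: [0.5489, 0.0711, 0.1395]
ee_rot: [179.9, -0.0, 79.5]
contact_force: [0.2, 0.3, -0.1]
gripper_width: 0.0855
grasp_force: 0.0
```

carry_out --plan '[1,1.81,-1.99,0,0,0,0,1,1.81,-1.99,0,0,0,0,1,1.81,-1.99,0,0,0,0,1,1.81,-1.99,0,0,0,0,1,1.81,-1.99,0,0,0,0]'

```text
t: 19.37
tool_pos: [0.4675, 0.1784, 0.1393]
ee_rot: [179.9, -0.0, 79.5]
contact_force: [0.2, 0.4, 0.5]
gripper_width: 0.0851
grasp_force: 0.0
```

carry_out --plan '[1,1.81,-1.99,1,0,0,0,1,1.81,-1.99,1,0,0,0,1,0,0,0,0,0,0,1,0,0,0,0,0,0,1,0,0,0,0,0,0]'

```text
t: 19.78
tool_pos: [0.4362, 0.22, 0.1188]
ee_rot: [179.9, -0.0, 79.5]
contact_force: [0.2, 0.1, -0.1]
gripper_width: 0.0854
grasp_force: 0.0
```

```bash
python3 go.py .4363 .2207 .0385;sed -i 's/120:300,180:420/100:280,220:460/' chk.py; python3 chk.py a5
```

```text
19.78 [0.4362 0.22   0.1188] [ 1.7989e+02 -2.0000e-02  7.9480e+01] w 0.0854 f 0.0 [ 0.2  0.1 -0.1] q [  0.  19. -36. 118.  15.  47. -55.]
shift to [0.4363, 0.2207, 0.0385] [ 0.07 -0.01  8.03] turn [ 0.0019 -0.0003  0.0013]
w2 scene 222 off [ 0.0021 -0.0028] top 0.051
w2 top 241 off [ 0.0001 -0.003 ] top 0.0506
w3 scene 220 off [0.0011 0.0003] top 0.0507
w3 top 238 off [-0.0009  0.0001] top 0.0507
far scene 233 off [0.0007 0.0001] top 0.051
far top 242 off [-0.0017  0.0001] top 0.0503
```

View pics/a5.png

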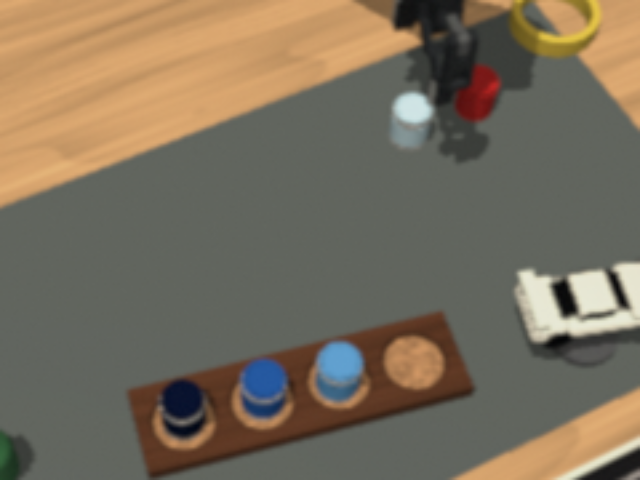

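Navy at (184,408), mid at (264,387) and sky at (339,370) are all seated. Pale at (410,120) is under the raised gripper, with red at (477,93) to its side, clear of the closing line.

carry_out --plan '[1,0.1,0,1.6,0,0,0,1,0,0,2,0,0,0,1,0,0,2,0,0,0,1,0,0,1.6,0,0,0,1,0,0,0.8,0,0,0]'

```text
t: 20.3
tool_pos: [0.4357, 0.219, 0.0362]
ee_rot: [-179.9, 0.1, 79.3]
contact_force: [0.4, -0.1, -0.9]
gripper_width: 0.0853
grasp_force: 0.0
```

carry_out --plan '[1,0,0,0,0,0,0,-1,0,0,0,0,0,0,-1,0,0,0,0,0,0,-1,0,0,0,0,0,0,-1,0,0,0,0,0,0]'

```text
t: 20.72
tool_pos: [0.4364, 0.2214, 0.0388]
ee_rot: [179.9, -0.1, 79.4]
contact_force: [-0.2, -0.1, 0.7]
gripper_width: 0.0386
grasp_force: 0.3
```

carry_out --plan '[-1,0,0,0,0,0,0,-1,0,0,0,0,0,0,-1,0,0,0,0,0,0,-1,0,0,0,0,0,0]'

```text
t: 21.05
tool_pos: [0.4368, 0.2217, 0.0391]
ee_rot: [179.9, -0.1, 79.5]
contact_force: [-0.9, 0.1, 6.0]
gripper_width: 0.0361
grasp_force: 60.0
```

carry_out --plan '[-1,0,0,-1,0,0,0,-1,0,0,-2,0,0,0,-1,0,0,-2.5,0,0,0,-1,0,0,-2.5,0,0,0,-1,0,0,-2,0,0,0]'

```text
t: 21.47
tool_pos: [0.4353, 0.2212, 0.1397]
ee_rot: [180.0, -0.0, 79.5]
contact_force: [0.2, 0.7, -0.4]
gripper_width: 0.0364
grasp_force: 60.0
```

```bash
python3 go.py .6565 .0975 .12
```

```text
21.47 [0.4353 0.2212 0.1397] [ 1.7997e+02 -3.0000e-02  7.9490e+01] w 0.0364 f 60.0 [ 0.2  0.7 -0.4] q [  1.  17. -37. 118.  13.  49. -53.]
shift to [0.6565, 0.0975, 0.12] [-8.13 24.    1.98] turn [ 0.0006 -0.0005  0.0016]
```

10 rows: -0.81, 2.4.

carry_out --plan '[-1,-0.81,2.4,0,0,0,0,-1,-0.81,2.4,0,0,0,0,-1,-0.81,2.4,0,0,0,0,-1,-0.81,2.4,0,0,0,0,-1,-0.81,2.4,0,0,0,0]'

```text
t: 21.88
tool_pos: [0.5465, 0.1584, 0.1382]
ee_rot: [-180.0, 0.0, 79.5]
contact_force: [0.4, 0.3, 0.2]
gripper_width: 0.0366
grasp_force: 60.0
```

carry_out --plan '[-1,-0.81,2.4,0,0,0,0,-1,-0.81,2.4,0,0,0,0,-1,-0.81,2.4,0,0,0,0,-1,-0.81,2.4,0,0,0,0,-1,-0.81,2.4,0,0,0,0]'

```text
t: 22.3
tool_pos: [0.657, 0.0966, 0.1379]
ee_rot: [-179.9, 0.0, 79.5]
contact_force: [0.5, 0.4, 0.6]
gripper_width: 0.0362
grasp_force: 60.0
```

carry_out --plan '[-1,0,0,0,0,0,0,-1,0,0,0,0,0,0,-1,0,0,0,0,0,0]'

```text
t: 22.55
tool_pos: [0.6556, 0.098, 0.1376]
ee_rot: [-179.9, -0.0, 79.5]
contact_force: [-0.3, -0.5, -1.6]
gripper_width: 0.0364
grasp_force: 60.1
```

```bash
python3 go.py .6565 .0975 .0491
```

```text
22.55 [0.6556 0.098  0.1376] [-1.799e+02 -2.000e-02  7.947e+01] w 0.0364 f 60.1 [-0.3 -0.5 -1.6] q [ 10.  33. -29.  94.  18.  58. -36.]
shift to [0.6565, 0.0975, 0.0491] [-0.03  0.11  8.85] turn [-0.0018 -0.0004  0.0013]
```

carry_out --plan '[-1,0,0,1.8,0,0,0,-1,0,0,2.5,0,0,0,-1,0,0,2,0,0,0,-1,0,0,1.4,0,0,0,-1,0,0,0.5,0,0,0]'

```text
t: 22.97
tool_pos: [0.6533, 0.0983, 0.053]
ee_rot: [-179.7, 0.1, 79.6]
contact_force: [-0.6, -0.3, -0.8]
gripper_width: 0.0365
grasp_force: 60.1
```

carry_out --plan '[-1,0,0,0.3,0,0,0,-1,0,0,0,0,0,0,-1,0,0,0,0,0,0,-1,0,0,0,0,0,0,-1,0,0,0,0,0,0]'

```text
t: 23.38
tool_pos: [0.6577, 0.0977, 0.0542]
ee_rot: [179.9, -0.0, 79.5]
contact_force: [0.6, -0.3, -0.7]
gripper_width: 0.0365
grasp_force: 60.1
```

```bash
python3 go.py .6565 .0975 .0491
```

```text
23.38 [0.6577 0.0977 0.0542] [ 1.7987e+02 -5.0000e-02  7.9450e+01] w 0.0365 f 60.1 [ 0.6 -0.3 -0.7] q [  8.  39. -27.  95.  22.  50. -38.]
shift to [0.6565, 0.0975, 0.0491] [-0.05 -0.11  0.51] turn [ 0.0023 -0.0009  0.0009]
```

carry_out --plan '[-1,0,-0.1,0.2,0,0,0,-1,0,0,0.1,0,0,0,-1,0,0,0.1,0,0,0,-1,0,0,0.05,0,0,0,-1,0,0,0,0,0,0]'

```text
t: 23.8
tool_pos: [0.6557, 0.0977, 0.0492]
ee_rot: [-180.0, 0.0, 79.5]
contact_force: [-1.7, -1.0, 5.3]
gripper_width: 0.0366
grasp_force: 60.6
```

carry_out --plan '[-1,0,0,0.05,0,0,0,-1,0,0,0,0,0,0,-1,0,0,0,0,0,0]'

```text
t: 24.05
tool_pos: [0.6557, 0.0977, 0.0492]
ee_rot: [-180.0, 0.0, 79.5]
contact_force: [-4.3, -1.0, 6.9]
gripper_width: 0.036
grasp_force: 60.7
```

Now I release, rise, and back off towards the robot to clear the view.

carry_out --plan '[0.3,0,0,0,0,0,0,0.3,0,0,0,0,0,0,0.6,0,0,0,0,0,0,1,0,0,0,0,0,0,1,0,0,0,0,0,0]'

```text
t: 24.47
tool_pos: [0.6555, 0.0977, 0.0474]
ee_rot: [-180.0, 0.0, 79.5]
contact_force: [-0.7, -0.1, 0.2]
gripper_width: 0.0851
grasp_force: 0.0
```

carry_out --plan '[1,0,0,-0.5,0,0,0,1,0,0,-1.5,0,0,0,1,0,0,-2.5,0,0,0,1,0,0,-2.5,0,0,0,1,0,0,-2,0,0,0]'

```text
t: 24.88
tool_pos: [0.6566, 0.0981, 0.1411]
ee_rot: [179.8, -0.1, 79.5]
contact_force: [0.8, -0.3, -0.1]
gripper_width: 0.0854
grasp_force: 0.0
```

carry_out --plan '[1,0,-2.5,-0.5,0,0,0,1,0,-3,-0.5,0,0,0,1,0,-3,-0.5,0,0,0,1,0,-3,-0.5,0,0,0,1,0,-3,-0.5,0,0,0]'

```text
t: 25.3
tool_pos: [0.5122, 0.1247, 0.1644]
ee_rot: [179.9, -0.0, 79.5]
contact_force: [0.1, 0.1, 0.0]
gripper_width: 0.0857
grasp_force: 0.0
```

carry_out --plan '[1,0,-3,0,0,0,0,1,0,0,0,0,0,0,1,0,0,0,0,0,0,1,0,0,0,0,0,0]'

```text
t: 25.63
tool_pos: [0.4848, 0.1298, 0.1641]
ee_rot: [179.8, -0.0, 79.5]
contact_force: [1.0, 0.1, 0.0]
gripper_width: 0.0852
grasp_force: 0.0
```

```bash
python3 chk.py a6
```

```text
car scene 218 off [ 0.0012 -0.0007] top 0.0505
car top 240 off [-0.0013 -0.0006] top 0.0502
w2 scene 220 off [ 0.0021 -0.0027] top 0.0506
w2 top 238 off [-0.     -0.0029] top 0.0513
w3 scene 228 off [ 0.0015 -0.    ] top 0.0504
w3 top 240 off [-0.0011  0.0002] top 0.0506
far scene 230 off [0.0005 0.0001] top 0.0512
far top 241 off [-0.0017 -0.0001] top 0.0515
```

View pics/a6.png

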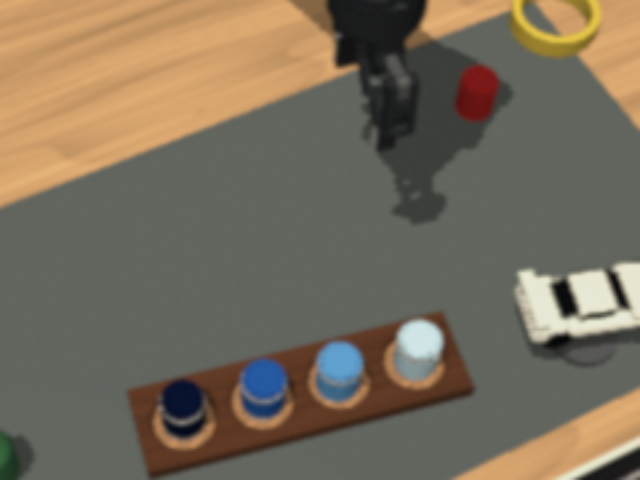

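All four stand upright in order: pale at (419,347) next to the car, then sky (339,370), mid (264,387) and navy (184,408). The car and bottle have not moved.

```bash
python3 -c "
from rig import r
print(r.sign_off())"
```

```text
the job is handed in; nothing more can be done
None
```

The job is handed in: the four tins stand upright in the wells, pale, sky, mid, navy going away from the car shell, each set down by hand in about 26 s, and the car shell and thinner bottle were left where they stood.

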